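Shift the rolling mill into third

ROBOT

A 6-joint arm with a two-finger parallel gripper is mounted at the origin on the work surface. World frame = base frame: x ahead of the robot, y to its left, z up, the work surface at z = 0. Lengths are in mm, angles in rad, forces in N, time in s.
With the tool pointing down it reaches from about 300 to 775 mm from the base axis. Payload 14.6 kg.
Tool frame: the origin (TCP) lies between the finger pads; the fingertips stand 11 mm ahead of it and the grasp point (between the pads) lies 8 mm behind it; z points along the fingers, y is the direction in which the jaws open and shut (so a half turn about z gives the same grasp; the last joint's range is limited). The gripper opens to 94 mm and grips with 3 to 60 N. Pads are 16 mm wide; open, the fingers measure 119 mm over their backs; the gripper's body (75 mm by 177 mm) begins 78 mm behind the grasp point.
Start: joints at [-1.212, 0.3, 1.521, -0, 1.321, -0.067], TCP at [227.169, -500.883, 216.446] pointing down, gripper open.
Joint ranges: [-3.03, 3.03], [-0.79, 2.21], [0.23, 2.52], [-1.04, 4.18], [0, 3.07], [-2.55, 2.55]. Speed limits (rad/s): [2.22, 2.22, 2.57, 3.14, 3.14, 3.14].

INTERFACE

Orientations are given as [roll, pitch, yaw] about the fixed x, y, z axes, in that order (R = Rz(yaw) Ry(pitch) Rx(roll)).
In Python, from cell import * gives the robot as it stands.
- The arm moves only by the tool arm_command, never from a script. Its argument "deltas" is a list of rows, each an object with "xyz": the shift along the world's x, y, z in m, a list of three; "turn": the turn, a rotation vector about the world's x, y, z in rad, a list of three. A call has 1 to 12 rows; each row shifts and turns the commanded pose from where the row before left it; what a row does not reach is not made up. A row lasts 1/8 s, in which the tool goes at most 62.5 mm and 10.7 degrees, less where a joint would pass 70% of its speed; a pose out of reach is approached as far as the arm can. A call with a gripper value outside its range is refused whole. "gripper" is the closure, from 0 (fully open) to 1 (shut), set as the call begins (left out, the last holds). The fingers move at their own pace and stop on an object; "force" is the grip in N (left out, the last holds). Time passes only in rows, so rows that do not move let the fingers close. It gives the time, the measured TCP pose, the force and the opening at its end, in the units of the state.
- read_state(): the state, without advancing time (a new reading comes with each control period).
- camera(name): name is "side" or "top"; returns a dict with "color" (420x560x3 uint8, red, green, blue), "fx", "fy", "cx", "cy" (pixels), "rvec" (rotation vector, rad) and "tvec" (3), from world to camera coordinates, as OpenCV has them. Camera axes: x right, y down, z forward; pixel columns grow to the right and rows downward; lengths in mm; the calibration is good to about 2 mm. A picture is of the moment at which its call begins. There is no depth.
- sign_off(): hands the job in, once; it reports no verdict.
The state is a dict: "clock": time; "joints": joint angles; "qd": joint speeds; "effort": joint torques, N m; "eef_pos": TCP position; "eef_rot": TCP orientation; "wrist_force": force on the tool from outside, world axes, zero at the start; "moment": the same for the moment, N m; "finger_gap": finger opening in mm.
Only numpy, scipy, OpenCV 4.12 (cv2) and the standard library are available. Lean on these libraries where they do the work, as an engineer would, in place of code of your own. Each camera call takes 0.05 s, during which the arm holds its last target.

TASK

With your fingertips, push the red-knobbed gear lever of the rolling mill out of the left-hand leg of its H-shaped gate, straight across the neutral channel to the right, then forward (away from the robot) until it is fully home in the third slot, the one marked with three dots. Push it gently: do not pinch or grip the lever, do not let it dip into the fourth slot on the way, and leave everything lying around where it is. Let go and move clear at the end.

Things in the scene. Friction and masses are not known exactly. Their poses are not given: they have to be found in the camera images.
- mill: green bench rolling mill, bolted down; place and heading vary. Origin on the table top right under the centre of the H-gate; x = forward (away from the robot; yaw within 0.3 rad), y = left, z up. Gearbox 140 x 130 mm with an aluminium gate plate 134 x 124 mm, its top 132 mm above the table. Steel base plate 20 mm thick, x -110 to 165, y -165 to 285 mm
- roller_stand (a point): top centre of the roller stand, 190 mm left of the gate centre and 242 mm above the table; the stand is 80 mm (x) by 176 mm (y), and its adjusting screws reach 256 mm above the table. Before it a feed table, top 128 mm up, at mill x -135 to -35, y 135 to 245 mm
- gate_centre (a point): centre of the H-gate, on top of the plate, 132 mm above the table; axes as the mill's. Two legs run forward-back, centre lines 18 mm left and right of it, slots 15 mm wide, 69 mm long, joined midway by a neutral channel 22 mm wide. Slot ends bear black dots: first (1 dot) forward left, second (2) back left, third (3) forward right, fourth (4) back right
- third_slot_end (a point): on top of the plate, the place of the lever's steel rod when it is fully home in the third slot: 27 mm forward and 18 mm right of the gate centre
- lever_knob (a point): centre of the red ball knob (36 mm across) on the gear lever. The lever is an 11 mm steel rod through the gate, pivoting 20 mm above the table under the gate centre; the knob centre is 210 mm from the pivot, so 230 mm above the table when upright (12 mm lower at most). It moves about 52 mm forward or back and 36 mm left or right of the gate centre
- across (a joint): left-right tilt of the gear lever, rad: -0.17 = in the left leg (stop), 0 = upright, +0.17 = in the right leg (stop). Starts in the left leg. The lever can cross only while 'forward' is within about 0.05 of 0 (rounded corners lead it in). Friction holds the lever wherever it is left; about 3 N at the knob moves it
- forward (a joint): forward-back tilt of the gear lever, rad: +0.25 = fully forward (stop), 0 = neutral, -0.25 = fully back (stop). Starts anywhere along the left leg. No spring: it stays where it is left, about 3 N at the knob moves it
- strip: loose bright metal strip 80 x 14 x 4 mm lying on the mill's feed table; leave alone. Origin under its centre
- oil_bottle: loose amber bottle, 36 mm across, 85 mm high, standing on the mill's base plate to the right of the gearbox; leave alone. Origin under its centre
- stake: loose dark steel stake block, 75 mm square, 95 mm high, on a round wooden stump block (260 mm across, 70 mm high) at the right; leave alone. Origin under its centre
- hammer: loose hammer lying on the table at the front right; leave alone. Handle towards its -x
- brush: loose brush lying on the mill's base plate behind the gearbox; leave alone. Handle towards its -x
- bowl: loose metal bowl, 100 mm across, 45 mm high, at the left; leave alone. Origin under its centre
- jar: loose jar, 60 mm across, 70 mm high, at the left; leave alone. Origin under its centre

How it is judged:
By the outcome, as a careful person would: the job done as asked, in the order asked, and still so for the second after the job is handed in, with the robot touching nothing.
It also fails if it takes over 64 s, if anything falls off the work surface, if the arm or the gripper's body presses on something with over 40 N, if the wrist force passes 120 N, or if a joint passes its speed limit or range.

## Working session

There is one attempt and no reset: what is moved stays moved. The work goes in short steps, Python scripts to look and compute and a tool call to move; the robot and the scene stay as the last step left them, time stands still between calls to the robot, and variables do not carry over. Pictures are saved under pics/ and viewed, and the job is handed in when it is done.

Besides the shell and the picture viewer there is one more tool, called after "Emit:" as name([rows], argument=value, ...), one row to a line, values as JSON. arm_command: Moves the arm, as the interface text tells. Its arguments: {"type":"object","properties":{"deltas":{"type":"array","items":{"type":"object","properties":{"xyz":{"type":"array","items":{"type":"number"}},"turn":{"type":"array","items":{"type":"number"}}}}},"gripper":{"type":"number"},"force":{"type":"number"}},"required":["deltas"]}

```bash
mkdir -p pics; ls
python3 - <<'E'
from cell import *
import cv2
for n in ("side","top"):
    c=camera(n); cv2.imwrite(f"pics/{n}0.png",c["color"][:,:,::-1]); print(n,c["fx"],c["fy"],c["cx"],c["cy"],c["rvec"],c["tvec"])
print(read_state())
E
```

```text
pics
side 545.4101561502707 545.4101561502707 279.4138234981458 206.69270786665444 [ 2.37448982 -0.43442919  0.16082251] [-466.36720468  232.30106342 1818.40318036]
top 435.570136807856 435.570136807856 277.72578799191893 204.40198785192536 [ 2.17526835 -2.13909258  0.13658673] [ -11.52413513  531.5189449  1261.54305848]
{'clock': 0.1, 'joints': array([-1.21160228e+00,  3.00428866e-01,  1.52149835e+00, -1.43061851e-05,
        1.32069457e+00, -6.65849552e-02]), 'qd': array([ 8.84508083e-05, -1.82080559e-03, -5.26988219e-04, -5.95753442e-04,
       -5.33278258e-04,  7.21572422e-04]), 'effort': array([ 2.23820214e-03, -5.32639539e+01, -3.53278828e+01,  7.10363220e-02,
        2.35344912e-02, -8.17948444e-05]), 'eef_pos': array([ 227.09247381, -500.69188904,  215.94448707]), 'eef_rot': array([-3.14056489e+00, -5.46470228e-05,  4.25782526e-01]), 'wrist_force': array([-0.75208161, -0.362138  ,  0.11915211]), 'moment': array([-0.03840848, -0.03161055, -0.00936724]), 'finger_gap': 94.16886329780205}
```

View pics/side0.png

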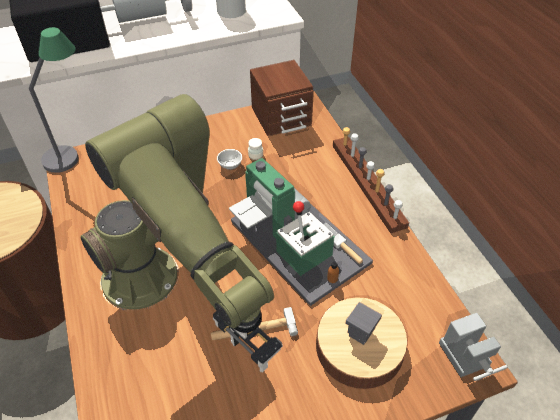

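View pics/top0.png

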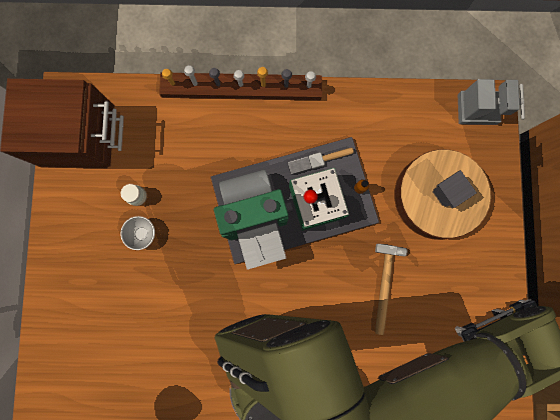

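The top view shows the gate plate near (318,195) with the red knob near (310,197). In the side view the knob is near (299,207). Next I'll zoom in and measure.

```bash
cat > h.py <<'E'
import numpy as np, cv2
def P(c): 
    R,_=cv2.Rodrigues(np.array(c["rvec"],float)); t=np.array(c["tvec"],float).reshape(3); K=np.array([[c["fx"],0,c["cx"]],[0,c["fy"],c["cy"]],[0,0,1]]); return K,R,t
def ray(c,uv):
    K,R,t=P(c); d=R.T@np.linalg.solve(K,np.array([uv[0],uv[1],1.])); return -R.T@t,d/np.linalg.norm(d)
def onz(c,uv,z):
    o,d=ray(c,uv); return o+d*(z-o[2])/d[2]
def tri(c1,u1,c2,u2):
    o1,d1=ray(c1,u1);o2,d2=ray(c2,u2)
    A=np.stack([d1,-d2],1); s,_,_,_=np.linalg.lstsq(A,o2-o1,rcond=None)
    a=o1+d1*s[0];b=o2+d2*s[1]; return (a+b)/2,np.linalg.norm(a-b)
def proj(c,p):
    K,R,t=P(c); q=K@(R@np.array(p,float)+t); return q[:2]/q[2]
def red(c):
    h=cv2.cvtColor(c["color"],cv2.COLOR_RGB2HSV)
    m=(((h[...,0]<6)|(h[...,0]>174))&(h[...,1]>190)&(h[...,2]>70)).astype(np.uint8)
    n,l,s,ce=cv2.connectedComponentsWithStats(m)
    i=1+np.argmax(s[1:,4]); cn,_=cv2.findContours((l==i).astype(np.uint8),0,2)
    return ce[i],s[i],cv2.minEnclosingCircle(cn[0])
E
cat > look.py <<'E'
import sys
from cell import *
from h import *
tag=sys.argv[1]
T=camera("top");S=camera("side")
rt,rs=red(T),red(S); print(rt,rs)
k,e=tri(T,rt[2][0],S,rs[2][0]); print("knob",k.round(1),"gap",round(e,1))
a=T["color"][130:270,200:400,::-1]; b=S["color"][140:310,220:400,::-1]
cv2.imwrite(f"pics/t{tag}.png",cv2.resize(a,None,fx=4,fy=4,interpolation=cv2.INTER_CUBIC))
cv2.imwrite(f"pics/s{tag}.png",cv2.resize(b,None,fx=3.5,fy=3.5,interpolation=cv2.INTER_CUBIC))
s=read_state();print(s["clock"],s["eef_pos"].round(1),s["eef_rot"].round(3),s["wrist_force"].round(1),s["finger_gap"])
E
python3 look.py 1
python3 - <<'E'
from cell import *
from h import *
T=camera("top")
c=T["color"]; m=((c.min(2)>130)).astype(np.uint8)
m[:, :285]=0;m[:,356:]=0;m[:160]=0;m[235:]=0
m=cv2.morphologyEx(m,cv2.MORPH_CLOSE,np.ones((3,3)))
n,l,s,ce=cv2.connectedComponentsWithStats(m);print(s,ce)
i=1+np.argmax(s[1:,4]);cn,_=cv2.findContours((l==i).astype(np.uint8),0,2)
pts=np.array([onz(T,p,132)[:2] for p in cn[0][:,0]],np.float32)
print(cv2.minAreaRect(cn[0]),cv2.minAreaRect(pts))
print(onz(T,cv2.minAreaRect(cn[0])[0],132))
E
```

```text
(array([310.22142857, 196.14285714]), array([304, 190,  14,  13, 140], dtype=int32), ((310.3547058105469, 196.14956665039062), 6.74409294128418)) (array([295.66666667, 208.33333333]), array([294, 206,   5,   5,   9], dtype=int32), ((295.78570556640625, 207.7857208251953), 2.5254857540130615))
knob [526.8 -84.3 222.1] gap 7.4
0.2 [ 227.1 -500.8  216.1] [-3.141 -0.     0.426] [-0.5  0.8  0.1] 93.97866541762808
[[     0      0    560    420 233756]
 [   291    160      7      2      7]
 [   310    160     14      8     83]
 [   288    162      2      1      2]
 [   291    168     57     58   1352]] [[279.24134568 209.60620476]
 [294.         160.42857143]
 [316.13253012 162.72289157]
 [288.5        162.        ]
 [321.88313609 194.33357988]]
((319.24462890625, 196.90496826171875), (48.517581939697266, 45.1610221862793), 73.53998565673828) ((542.5465087890625, -116.2485580444336), (134.3426971435547, 124.49583435058594), 16.987606048583984)
[ 541.92957337 -116.45807557  132.        ]
```

View pics/t1.png

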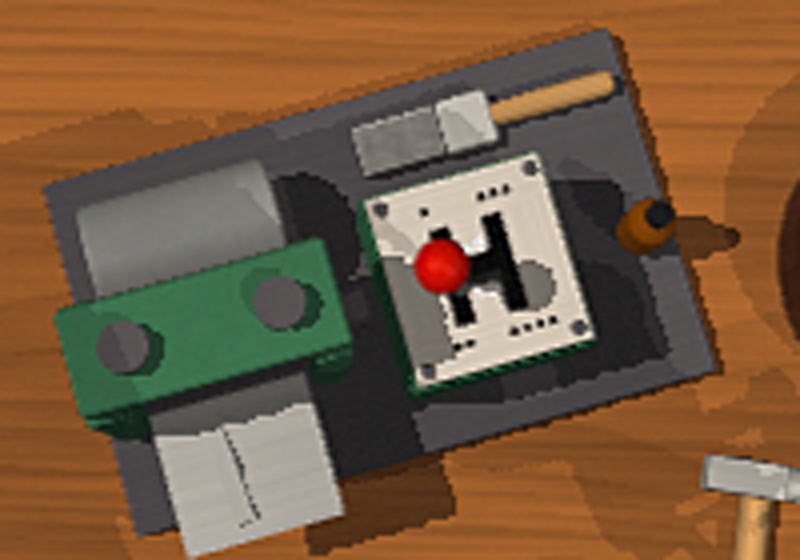

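View pics/s1.png

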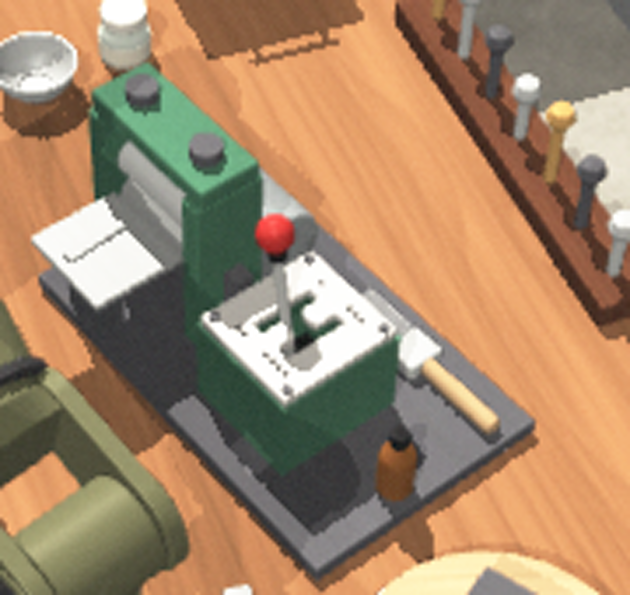

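Plate fits 134.3 x 124.5 mm, so the gate centre is about (542.5, -116.2) with yaw about 0.297. The knob mask in the side view was too tight, so I'll loosen it and redo the triangulation.

```bash
sed -i 's/(h\[...,1\]>190)&(h\[...,2\]>70)/(h[...,1]>200)\&(h[...,2]>60)/; s/h\[...,0\]<6/h[...,0]<5/' h.py
python3 - <<'E'
import re
s=open('h.py').read()
s=s.replace("i=1+np.argmax(s[1:,4]); cn","i=1+np.argmax([q[4] if abs(q[2]-q[3])<8 and 190<q[0]<420 and 130<q[1]<300 else 0 for q in s[1:]]); cn")
s+='''
G=np.array([542.5,-116.2]); yaw=0.2965
F=np.array([np.cos(yaw),np.sin(yaw)]); L=np.array([-np.sin(yaw),np.cos(yaw)])
def mill(p): d=np.array(p[:2])-G; return np.array([d@F,d@L])
def world(m): return G+m[0]*F+m[1]*L
def knob_top(c,uv):
    # intersect ray with sphere r=210 about pivot (G,20), upper hit
    o,d=ray(c,uv); q=o-np.array([*G,20]); b=q@d; D=b*b-(q@q-210**2)
    return o+d*(-b-np.sqrt(max(D,0)))
'''
open('h.py','w').write(s)
E
python3 - <<'E'
from cell import *
from h import *
T=camera("top");S=camera("side")
for n,c in(("T",T),("S",S)):
    h=cv2.cvtColor(c["color"],cv2.COLOR_RGB2HSV)
    rt=red(c);print(n,rt); k=knob_top(c,rt[2][0]); print(k.round(1),mill(k).round(1))
u=(298.6,207.4); print(tri(T,red(T)[2][0],S,u)); print(h[200:216:3,292:306:2].tolist())
for p in [(*G,132),(*world((27,-18)),132),(*world((67,62)),132)]: print(proj(S,p),proj(T,p))
E
```

```text
T (array([310.31690141, 196.16197183]), array([304, 190,  14,  13, 142], dtype=int32), ((310.4561462402344, 196.14035034179688), 6.803064346313477))
[529.7 -85.  227.3] [-3.2 33.5]Traceback (most recent call last):
  File "<stdin>", line 6, in <module>
  File "h.py", line 18, in red
    i=1+np.argmax([q[4] if abs(q[2]-q[3])<8 and 190<q[0]<420 and 130<q[1]<300 else 0 for q in s[1:]]); cn,_=cv2.findContours((l==i).astype(np.uint8),0,2)
        ~~~~~~~~~^^^^^^^^^^^^^^^^^^^^^^^^^^^^^^^^^^^^^^^^^^^^^^^^^^^^^^^^^^^^^^^^^^^^^^^^^^^^^^^^^^^^
    return _wrapfunc(a, 'argmax', axis=axis, out=out, **kwds)
    return _wrapit(obj, method, *args, **kwds)
    result = getattr(arr, method)(*args, **kwds)
ValueError: attempt to get argmax of an empty sequence
```

```bash
sed -i 's/(h\[...,1\]>200)/(h[...,1]>170)/;s/h\[...,0\]<5/h[...,0]<8/' h.py
python3 - <<'E'
from cell import *
from h import *
T=camera("top");S=camera("side")
print(S["color"][200:216:3,292:306:3].tolist())
print(cv2.cvtColor(S["color"],cv2.COLOR_RGB2HSV)[200:216:3,292:306:3].tolist())
for n,c in(("T",T),("S",S)):
  try:
    rt=red(c);print(n,rt); k=knob_top(c,rt[2][0]); print(k.round(1),mill(k).round(1))
  except Exception as e: print(e)
u=(298.6,207.4); print(tri(T,red(T)[2][0],S,u)); 
for p in [(*G,132),(*world((27,-18)),132),(*world((67,62)),132)]: print(proj(S,p),proj(T,p))
E
```

```text
[[[53, 81, 65], [209, 212, 208], [209, 212, 205], [217, 220, 215], [208, 210, 207]], [[56, 84, 64], [252, 81, 76], [254, 107, 98], [240, 72, 67], [103, 107, 103]], [[82, 78, 62], [234, 67, 62], [243, 87, 81], [200, 55, 52], [108, 90, 88]], [[59, 80, 63], [165, 43, 40], [174, 49, 45], [157, 45, 43], [109, 107, 105]], [[55, 83, 65], [94, 90, 90], [95, 38, 35], [43, 34, 35], [106, 108, 106]], [[52, 79, 61], [91, 95, 93], [98, 98, 95], [111, 112, 108], [247, 244, 238]]]
[[[73, 88, 81], [53, 5, 212], [43, 8, 212], [48, 6, 220], [50, 4, 210]], [[69, 85, 84], [1, 178, 252], [2, 157, 254], [1, 184, 240], [60, 10, 107]], [[24, 62, 82], [1, 187, 234], [1, 170, 243], [1, 189, 200], [3, 47, 108]], [[66, 67, 80], [1, 193, 165], [1, 189, 174], [1, 185, 157], [15, 9, 109]], [[71, 86, 83], [0, 11, 94], [2, 161, 95], [177, 53, 43], [60, 5, 108]], [[70, 87, 79], [75, 11, 95], [30, 8, 98], [38, 9, 112], [20, 9, 247]]]
T (array([310.25517241, 196.07586207]), array([304, 190,  14,  13, 145], dtype=int32), ((310.4444580078125, 196.11111450195312), 6.822344779968262))
[529.8 -85.  227.3] [-3.1 33.5]
S (array([298.075, 206.675]), array([293, 202,  11,  10,  80], dtype=int32), ((298.0652160644531, 206.28260803222656), 5.225186824798584))
[530.3 -84.9 227.3] [-2.5 33.5]
(array([531.22376111, -85.57885093, 222.11094837]), np.float64(1.4403405873188766))
[304.52745061 231.59948686] [319.15181999 196.69816381]
[314.45442334 231.04197351] [322.58339635 185.60920715]
[308.22755918 210.89210512] [290.70493296 179.76288049]
```

Both views agree: the knob is at mill (-3, 33.5), so it's already close to neutral at the left stop. Plan: push right with closed fingertips from the left side, then forward from behind. The tool yaw will be 1.867, which lines the jaw axis up with mill x.

Run:
```python
from h import *
for m in [(-2,70),(1,-10),(-40,40),(-40,-36),(20,-36)]: print(m,world(m).round(1))
print("F",F,"right",-L)
```

```text
(-2, 70) [520.1 -49.8]
(1, -10) [ 546.4 -125.5]
(-40, 40) [492.6 -89.6]
(-40, -36) [ 514.8 -162.3]
(20, -36) [ 572.1 -144.8]
F [0.95636496 0.29217473] right [ 0.29217473 -0.95636496]
```

Emit:
arm_command([
  {"xyz": [0, 0, 0.05], "turn": [0, 0, 0]},
  {"xyz": [0, 0, 0.054], "turn": [0, 0, 0.18]},
  {"xyz": [0.02, 0.03, 0.02], "turn": [0, 0, 0.18]},
  {"xyz": [0.03, 0.045, 0], "turn": [0, 0, 0.18]},
  {"xyz": [0.03, 0.045, 0], "turn": [0, 0, 0.18]},
  {"xyz": [0.03, 0.045, 0], "turn": [0, 0, 0.18]},
  {"xyz": [0.03, 0.045, 0], "turn": [0, 0, 0.18]},
  {"xyz": [0.03, 0.045, 0], "turn": [0, 0, 0.18]},
  {"xyz": [0.03, 0.045, 0], "turn": [0, 0, 0.18]},
  {"xyz": [0.03, 0.045, 0], "turn": [0, 0, 0]},
], gripper=1, force=10)

```text
clock: 1.7
eef_pos: [457.9, -154.2, 340.6]
eef_rot: [3.141, 0.0, 1.869]
wrist_force: [2.0, -0.6, -0.5]
finger_gap: 0.7
```

Emit:
arm_command([
  {"xyz": [0.025, 0.04, 0]},
  {"xyz": [0.022, 0.04, 0]},
  {"xyz": [0.015, 0.024, 0]},
  {"xyz": [0, 0, 0]},
  {"xyz": [0, 0, 0]},
])

```text
validation failed for argument at $.de...
```

```bash
python3 look.py 2
```

```text
(array([310.16083916, 196.05594406]), array([304, 190,  14,  13, 143], dtype=int32), ((310.34210205078125, 196.13157653808594), 6.753474712371826)) (array([298.0952381 , 206.53571429]), array([293, 202,  11,  10,  84], dtype=int32), ((298.0652160644531, 206.28260803222656), 5.225186824798584))
knob [530.  -84.8 227.2] gap 0.6
1.8 [ 458.8 -152.5  340.3] [ 3.141e+00 -1.000e-03  1.870e+00] [0.5 0.2 0.1] 0.5175838836424885
```

View pics/s2.png

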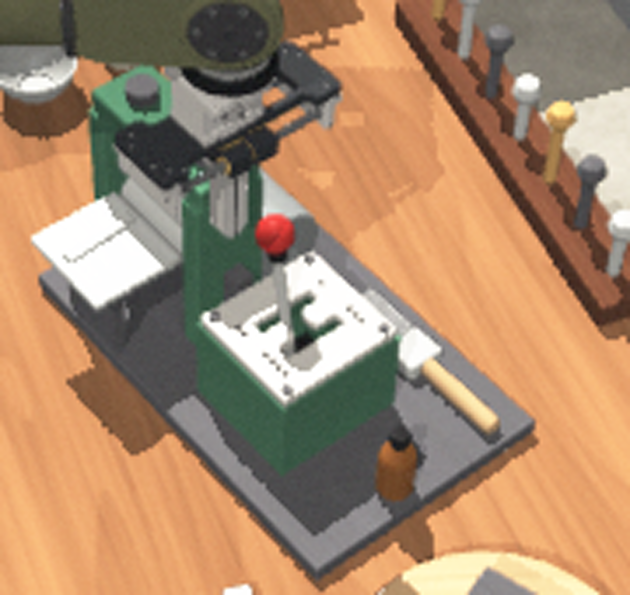

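View pics/t2.png

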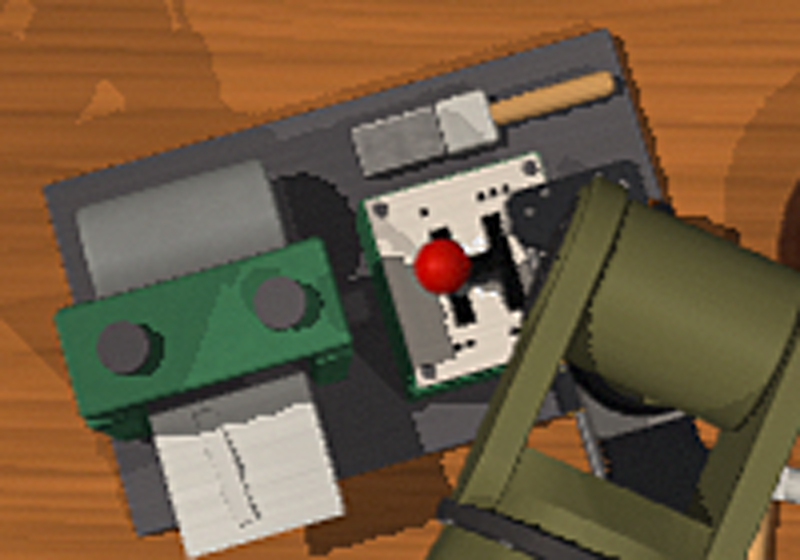

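Rows need both keys. The knob triangulates to (530, -84.8, 227.2) with a 0.6 mm gap, which matches the sphere model. In the side crop it's at (275,236), and the closed fingers are above and clear of it.

Emit:
arm_command([
  {"xyz": [0.025, 0.04, 0], "turn": [0, 0, 0]},
  {"xyz": [0.022, 0.04, 0], "turn": [0, 0, 0]},
  {"xyz": [0.015, 0.023, 0], "turn": [0, 0, 0]},
  {"xyz": [0, 0, 0], "turn": [0, 0, 0]},
  {"xyz": [0, 0, 0], "turn": [0, 0, 0]},
  {"xyz": [0, 0, -0.03], "turn": [0, 0, 0]},
  {"xyz": [0, 0, 0], "turn": [0, 0, 0]},
])

```text
clock: 2.68
eef_pos: [518.2, -53.8, 309.2]
eef_rot: [-3.139, -0.001, 1.864]
wrist_force: [-0.1, -1.1, 0.1]
finger_gap: 0.2
```

```bash
cat >> look.py <<'E'
print("tool mill",mill(s["eef_pos"]).round(1),"knob mill tri",mill(k).round(1),"T",mill(knob_top(T,rt[2][0])).round(1),"S",mill(knob_top(S,rs[2][0])).round(1),"F-mill",(s["wrist_force"][:2]@F).round(1),(s["wrist_force"][:2]@L).round(1))
E
python3 look.py 3
```

```text
(array([401., 182.]), array([401, 182,   1,   1,   1], dtype=int32), ((401.0, 182.0), 9.999999747378752e-05)) (array([297.97530864, 206.75308642]), array([293, 202,  11,  11,  81], dtype=int32), ((297.91094970703125, 206.6506805419922), 5.35016393661499))
knob [ 496.6 -250.1  426.3] gap 73.4
2.775 [519.1 -53.6 311.5] [3.141 0.    1.865] [-0.5  0.2 -0.2] 0.4110877817365855
tool mill [-4.1 66.7] knob mill tri [ -83.1 -114.7] T [ -19.9 -240.8] S [-4.  32.4] F-mill -0.4 0.4
```

View pics/s3.png

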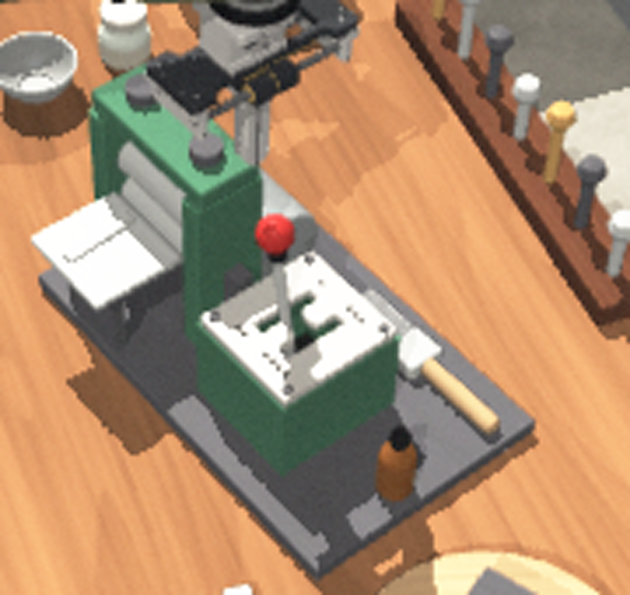

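View pics/t3.png

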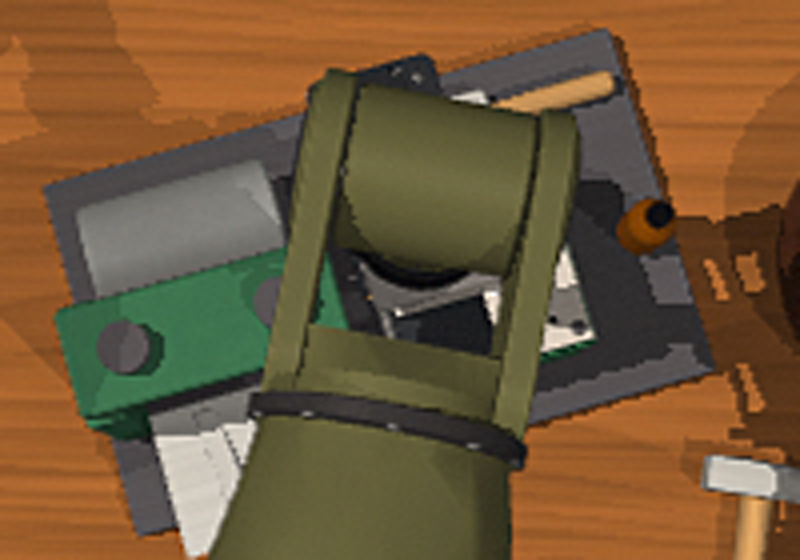

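The top view is blocked by the arm. In the side view the fingers are left of the knob, and it hasn't moved. I'll nudge slightly left and lower.

Emit:
arm_command([
  {"xyz": [0.001, 0.003, 0], "turn": [0, 0, 0]},
  {"xyz": [0, 0, -0.03], "turn": [0, 0, 0]},
  {"xyz": [0, 0, -0.03], "turn": [0, 0, 0]},
  {"xyz": [0, 0, -0.027], "turn": [0, 0, 0]},
  {"xyz": [0, 0, 0], "turn": [0, 0, 0]},
  {"xyz": [0, 0, 0], "turn": [0, 0, 0]},
])

```text
clock: 3.52
eef_pos: [520.7, -49.9, 225.1]
eef_rot: [3.14, 0.001, 1.866]
wrist_force: [0.2, -0.7, 1.1]
finger_gap: 0.4
```

```bash
python3 look.py 4
```

```text
(array([401., 181.]), array([401, 181,   1,   1,   1], dtype=int32), ((401.0, 181.0), 9.999999747378752e-05)) (array([298.12195122, 206.6097561 ]), array([293, 202,  11,  10,  82], dtype=int32), ((298.1000061035156, 206.5), 5.124545574188232))
knob [ 497.9 -250.   426.7] gap 74.8
3.625 [520.7 -50.  224.9] [3.140e+00 1.000e-03 1.866e+00] [ 0.2 -0.8  1.3] 0.866551307009014
tool mill [-1.5 69.7] knob mill tri [ -81.8 -114.9] T [ -17.2 -241.5] S [-3.1 32.6] F-mill -0.1 -0.9
```

View pics/s4.png

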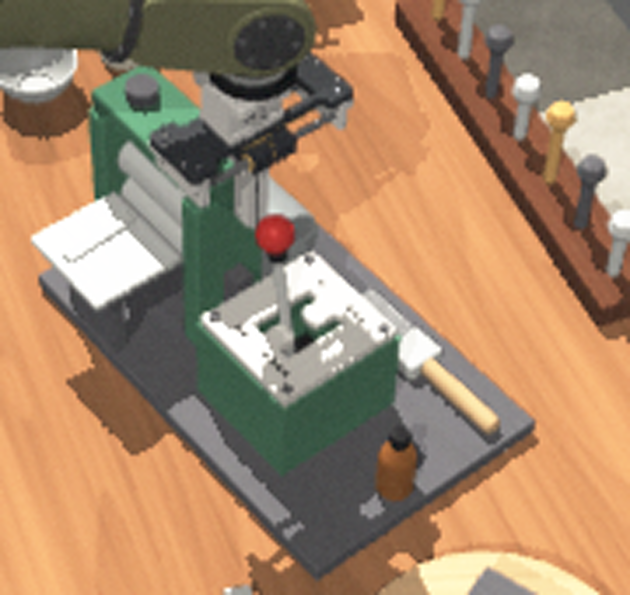

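Emit:
arm_command([
  {"xyz": [0.0011, -0.0033, 0], "turn": [0, 0, 0]},
  {"xyz": [0.0011, -0.0033, 0], "turn": [0, 0, 0]},
  {"xyz": [0.0011, -0.0033, 0], "turn": [0, 0, 0]},
  {"xyz": [0.0011, -0.0033, 0], "turn": [0, 0, 0]},
  {"xyz": [0.0011, -0.0033, 0], "turn": [0, 0, 0]},
  {"xyz": [0.0011, -0.0033, 0], "turn": [0, 0, 0]},
  {"xyz": [0.0011, -0.0033, 0], "turn": [0, 0, 0]},
  {"xyz": [0.0011, -0.0033, 0], "turn": [0, 0, 0]},
])

```text
clock: 4.62
eef_pos: [529.0, -76.5, 223.4]
eef_rot: [-3.142, 0.0, 1.866]
wrist_force: [-0.6, 3.1, 2.7]
finger_gap: 0.5
```

```bash
python3 look.py 5
```

```text
(array([400., 184.]), array([400, 184,   1,   1,   1], dtype=int32), ((400.0, 184.0), 9.999999747378752e-05)) (array([302.17647059, 209.81176471]), array([297, 205,  11,  11,  85], dtype=int32), ((302.2727355957031, 209.81817626953125), 5.3359198570251465))
knob [ 501.6 -253.3  411.5] gap 60.2
4.725 [529.  -76.7 223.3] [-3.141  0.     1.865] [-0.3 -0.1  0.8] 0.5964290056730798
tool mill [-1.4 41.7] knob mill tri [ -79.1 -119.2] T [ -24.4 -237. ] S [-2.9 12.2] F-mill -0.3 -0.0
```

View pics/s5.png

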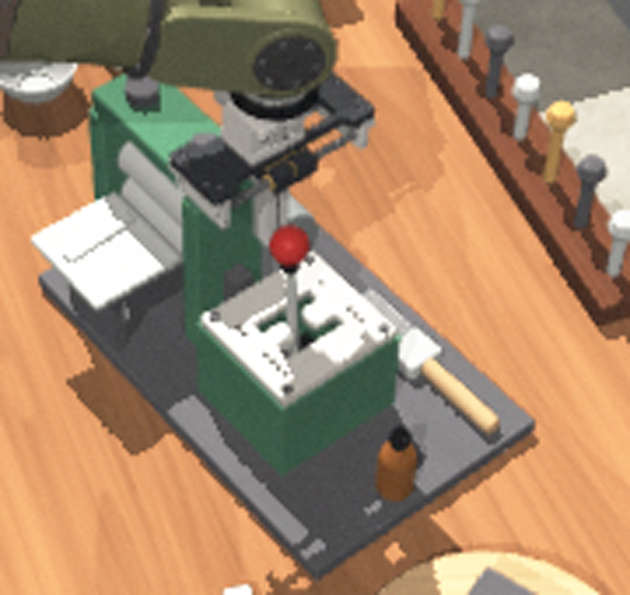

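It's crossing: the knob is at mill (-2.9, 12.2), about 29.5 mm ahead of the tool, under only about 3 N. On with the push.

Emit:
arm_command([
  {"xyz": [0.0011, -0.0033, 0], "turn": [0, 0, 0]},
  {"xyz": [0.0011, -0.0033, 0], "turn": [0, 0, 0]},
  {"xyz": [0.0011, -0.0033, 0], "turn": [0, 0, 0]},
  {"xyz": [0.0011, -0.0033, 0], "turn": [0, 0, 0]},
  {"xyz": [0.0011, -0.0033, 0], "turn": [0, 0, 0]},
  {"xyz": [0.0011, -0.0033, 0], "turn": [0, 0, 0]},
  {"xyz": [0.0011, -0.0033, 0], "turn": [0, 0, 0]},
  {"xyz": [0.0011, -0.0033, 0], "turn": [0, 0, 0]},
  {"xyz": [0.0011, -0.0033, 0], "turn": [0, 0, 0]},
  {"xyz": [0.0011, -0.0033, 0], "turn": [0, 0, 0]},
  {"xyz": [0.0011, -0.0033, 0], "turn": [0, 0, 0]},
])

```text
clock: 6.1
eef_pos: [541.1, -112.8, 223.4]
eef_rot: [-3.141, -0.0, 1.866]
wrist_force: [-2.5, 3.3, 0.8]
finger_gap: 0.3
```

```bash
python3 look.py 6
```

```text
(array([404., 173.]), array([404, 173,   1,   1,   1], dtype=int32), ((404.0, 173.0), 9.999999747378752e-05)) (array([309.7195122 , 217.26829268]), array([305, 213,  11,  10,  82], dtype=int32), ((309.8571472167969, 217.14285278320312), 5.200172424316406))
knob [ 524.  -267.3  390.8] gap 70.9
6.2 [ 541.1 -113.   223.3] [-3.141  0.     1.866] [-1.1  1.2 -0. ] 0.6641898623444098
tool mill [-0.4  3.5] knob mill tri [ -61.8 -139.1] T [   1.4 -253.8] S [ -2.9 -25. ] F-mill -0.7 1.4
```

View pics/s6.png

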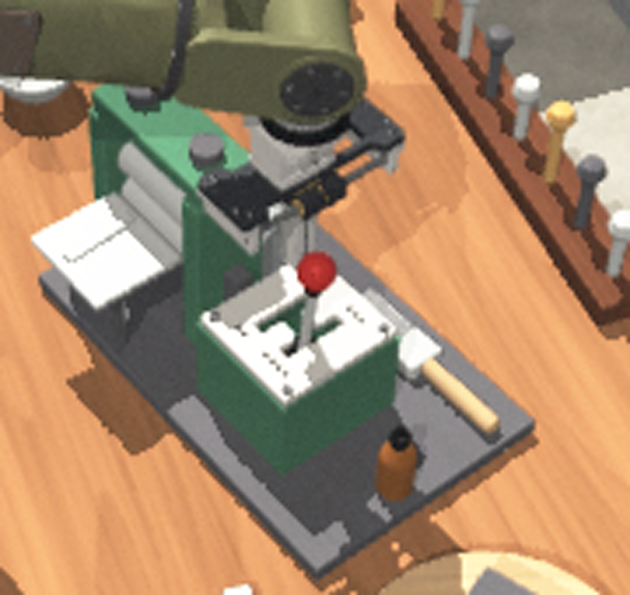

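Knob at (-2.9, -25), about 10 mm to go. Slow final steps while watching the force.

Emit:
arm_command([
  {"xyz": [0.0006, -0.0019, 0], "turn": [0, 0, 0]},
  {"xyz": [0.0006, -0.0019, 0], "turn": [0, 0, 0]},
  {"xyz": [0.0006, -0.0019, 0], "turn": [0, 0, 0]},
  {"xyz": [0.0003, -0.001, 0], "turn": [0, 0, 0]},
])

```text
clock: 6.7
eef_pos: [543.1, -119.3, 223.2]
eef_rot: [-3.141, -0.0, 1.866]
wrist_force: [-2.2, 2.2, -3.5]
finger_gap: 0.4
```

```bash
python3 look.py 7 | tail -1
```

```text
tool mill [-0.3 -3.2] knob mill tri [ -66.1 -136.2] T [ -17.2 -241.5] S [ -3.2 -32.3] F-mill -0.3 1.9
```

Emit:
arm_command([
  {"xyz": [0.0003, -0.001, 0], "turn": [0, 0, 0]},
  {"xyz": [0.0003, -0.001, 0], "turn": [0, 0, 0]},
])

```text
clock: 7.05
eef_pos: [543.8, -121.3, 223.4]
eef_rot: [-3.141, -0.0, 1.866]
wrist_force: [-1.7, 1.9, -1.9]
finger_gap: 0.5
```

```bash
python3 look.py 8 | tail -1
```

```text
tool mill [-0.3 -5.3] knob mill tri [590.6 432. ] T [398.3 311.7] S [ -2.6 -33.9] F-mill -0.1 3.3
```

Emit:
arm_command([
  {"xyz": [0.0003, -0.001, 0], "turn": [0, 0, 0]},
  {"xyz": [0.0003, -0.001, 0], "turn": [0, 0, 0]},
])

```text
clock: 7.4
eef_pos: [544.4, -123.3, 223.5]
eef_rot: [3.142, -0.0, 1.866]
wrist_force: [-1.3, 2.9, -2.9]
finger_gap: 0.4
```

```bash
python3 look.py 9 | tail -1
```

```text
tool mill [-0.3 -7.4] knob mill tri [ -65.1 -137.9] T [ -17.2 -241.5] S [ -3.5 -36.8] F-mill -0.2 1.8
```

View pics/s9.png

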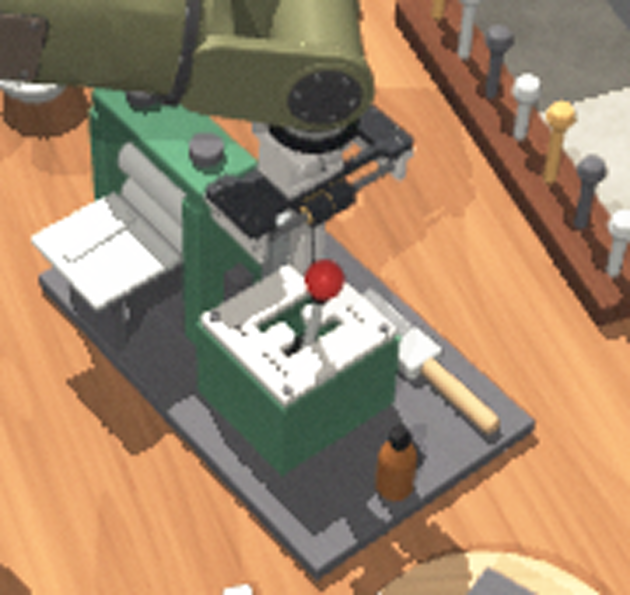

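Emit:
arm_command([
  {"xyz": [0.0002, -0.0007, 0], "turn": [0, 0, 0]},
  {"xyz": [0.0002, -0.0007, 0], "turn": [0, 0, 0]},
  {"xyz": [0, 0, 0], "turn": [0, 0, 0]},
])

```text
clock: 7.88
eef_pos: [544.8, -124.7, 223.4]
eef_rot: [-3.142, -0.0, 1.866]
wrist_force: [-0.7, 3.6, -2.6]
finger_gap: 0.2
```

```bash
python3 look.py 10 | tail -1
```

```text
tool mill [-0.3 -8.8] knob mill tri [ -65. -138.] T [ -17.2 -241.5] S [ -3.5 -37.2] F-mill 0.3 2.7
```

Lever is at the right stop, within measurement error: mill (-3.5, -37.2). I'll back off left, go round behind the knob and come in from behind.

Emit:
arm_command([
  {"xyz": [-0.004, 0.013, 0], "turn": [0, 0, 0]},
  {"xyz": [-0.004, 0.013, 0], "turn": [0, 0, 0]},
  {"xyz": [-0.02, -0.006, 0], "turn": [0, 0, 0]},
  {"xyz": [-0.02, -0.006, 0], "turn": [0, 0, 0]},
  {"xyz": [-0.014, -0.004, 0], "turn": [0, 0, 0]},
  {"xyz": [0, 0, 0], "turn": [0, 0, 0]},
  {"xyz": [0.005, -0.0165, 0], "turn": [0, 0, 0]},
  {"xyz": [0.005, -0.0165, 0], "turn": [0, 0, 0]},
  {"xyz": [0.006, -0.02, 0], "turn": [0, 0, 0]},
  {"xyz": [0, 0, 0], "turn": [0, 0, 0]},
  {"xyz": [0, 0, -0.004], "turn": [0, 0, 0]},
  {"xyz": [0, 0, 0], "turn": [0, 0, 0]},
])

```text
clock: 9.48
eef_pos: [498.6, -167.3, 219.0]
eef_rot: [-3.141, -0.0, 1.866]
wrist_force: [-0.5, 0.0, 0.0]
finger_gap: 0.7
```

```bash
python3 look.py 11
```

```text
(array([331. , 188.5]), array([331, 187,   1,   4,   4], dtype=int32), ((331.0, 188.5), 1.500100016593933)) (array([312.37209302, 219.88372093]), array([308, 215,  10,  11,  86], dtype=int32), ((312.1052551269531, 219.57894897460938), 5.53268575668335))
knob [ 554.3 -139.3  211.6] gap 3.2
9.575 [ 498.7 -167.3  219.5] [ 3.142 -0.     1.866] [-0.1  0.1  0.6] 0.6951475076079991
tool mill [-56.8 -36.1] knob mill tri [  4.5 -25.6] T [  1.  -21.9] S [ -2.9 -35.9] F-mill -0.0 0.1
```

View pics/s11.png

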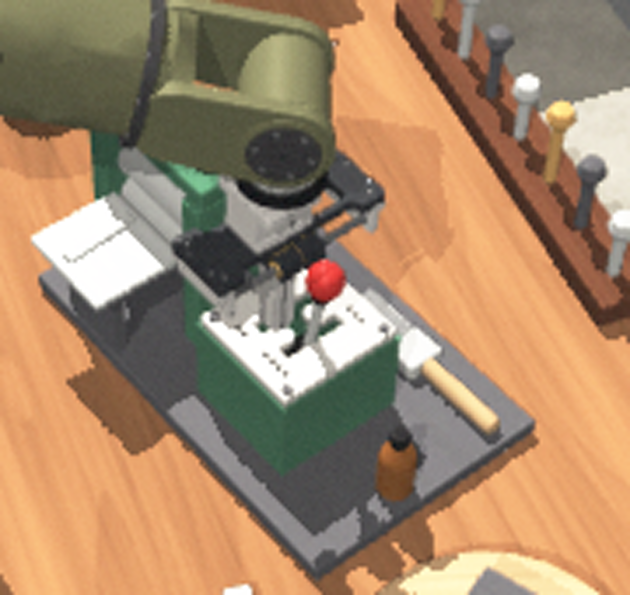

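View pics/t11.png

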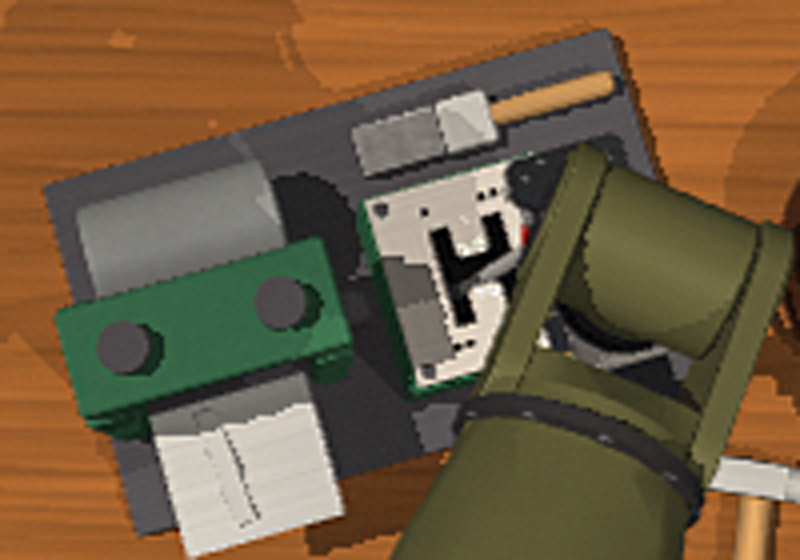

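The lever stayed put at (-3, -36), and the fingers are behind it. Now the forward push.

Emit:
arm_command([
  {"xyz": [0.0067, 0.0021, 0], "turn": [0, 0, 0]},
  {"xyz": [0.0067, 0.002, 0], "turn": [0, 0, 0]},
  {"xyz": [0.0034, 0.001, 0], "turn": [0, 0, 0]},
  {"xyz": [0.0034, 0.0011, 0], "turn": [0, 0, 0]},
  {"xyz": [0.0034, 0.001, 0], "turn": [0, 0, 0]},
  {"xyz": [0.0034, 0.001, 0], "turn": [0, 0, 0]},
  {"xyz": [0.0034, 0.0011, 0], "turn": [0, 0, 0]},
  {"xyz": [0.0034, 0.001, 0], "turn": [0, 0, 0]},
  {"xyz": [0.0034, 0.001, 0], "turn": [0, 0, 0]},
  {"xyz": [0.0034, 0.0011, 0], "turn": [0, 0, 0]},
])

```text
clock: 10.82
eef_pos: [539.6, -155.3, 219.5]
eef_rot: [-3.142, 0.0, 1.866]
wrist_force: [-2.9, -1.3, 2.4]
finger_gap: 0.5
```

```bash
python3 look.py 12|tail -1
```

```text
tool mill [-14.1 -36.5] knob mill tri [ -59.9 -140.2] T [ -18.6 -241.1] S [ 13.  -39.2] F-mill -2.6 -0.7
```

View pics/s12.png

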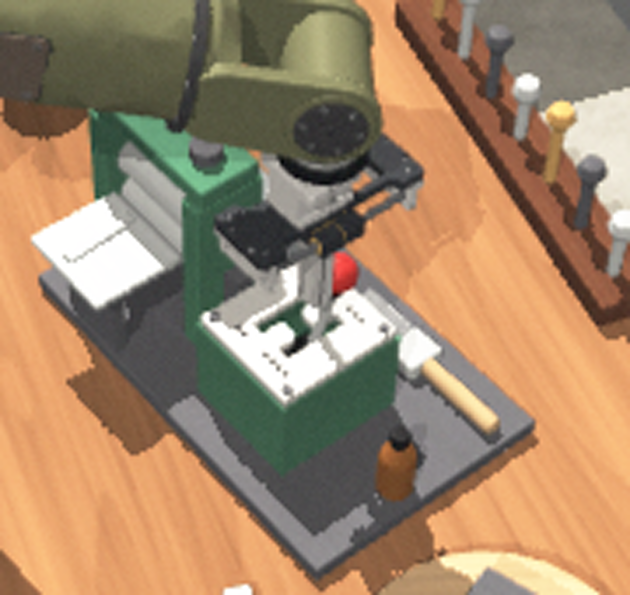

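The lever is entering the third slot. The knob is partly hidden by the fingers, so its reading is biased. Force is about 3 N.

Emit:
arm_command([
  {"xyz": [0.0034, 0.001, 0], "turn": [0, 0, 0]},
  {"xyz": [0.0034, 0.0011, 0], "turn": [0, 0, 0]},
  {"xyz": [0.0034, 0.001, 0], "turn": [0, 0, 0]},
  {"xyz": [0.0034, 0.001, 0], "turn": [0, 0, 0]},
  {"xyz": [0.0034, 0.0011, 0], "turn": [0, 0, 0]},
  {"xyz": [0.0034, 0.001, 0], "turn": [0, 0, 0]},
  {"xyz": [0.0034, 0.001, 0], "turn": [0, 0, 0]},
  {"xyz": [0.002, 0.0006, -0.001], "turn": [0, 0, 0]},
])

```text
clock: 11.92
eef_pos: [565.5, -147.4, 218.7]
eef_rot: [3.141, 0.0, 1.866]
wrist_force: [-3.1, -0.4, 2.6]
finger_gap: 0.4
```

```bash
python3 look.py 13|tail -1
```

```text
tool mill [ 12.9 -36.5] knob mill tri [ -45.  -147.8] T [   1.4 -253.8] S [ 41.2 -36.4] F-mill -2.0 1.4
```

View pics/s13.png

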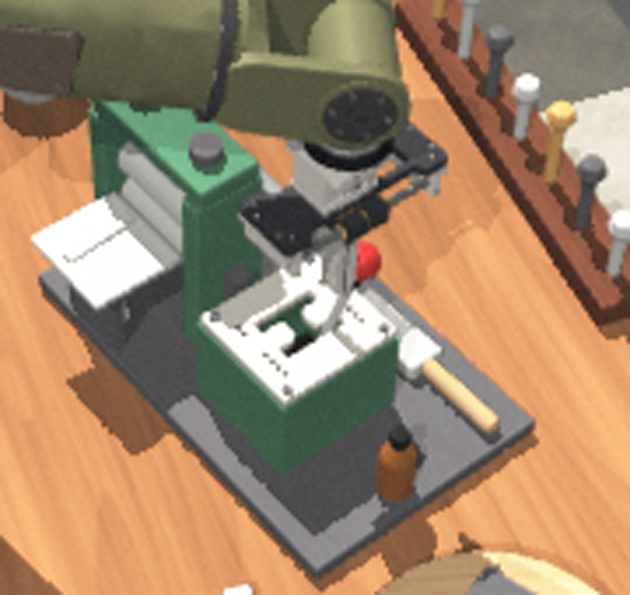

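Emit:
arm_command([
  {"xyz": [0.0019, 0.0006, -0.0005], "turn": [0, 0, 0]},
  {"xyz": [0.0019, 0.0006, 0], "turn": [0, 0, 0]},
  {"xyz": [0.001, 0.0003, 0], "turn": [0, 0, 0]},
  {"xyz": [0.001, 0.0003, 0], "turn": [0, 0, 0]},
])

```text
clock: 12.52
eef_pos: [571.0, -145.7, 217.9]
eef_rot: [-3.141, -0.0, 1.866]
wrist_force: [-2.3, -0.7, -0.4]
finger_gap: 0.1
```

Emit:
arm_command([
  {"xyz": [0.001, 0.0003, 0], "turn": [0, 0, 0]},
  {"xyz": [0.0005, 0.0001, 0], "turn": [0, 0, 0]},
])

```text
clock: 12.78
eef_pos: [572.4, -145.2, 217.7]
eef_rot: [-3.141, -0.0, 1.866]
wrist_force: [-1.9, -0.3, -0.5]
finger_gap: 0.2
```

```bash
python3 look.py 14|tail -1
```

```text
tool mill [ 20.1 -36.5] knob mill tri [666.7 447.7] T [398.3 311.7] S [ 51.4 -36.8] F-mill -2.0 1.5
```

Emit:
arm_command([
  {"xyz": [0.0005, 0.0001, 0], "turn": [0, 0, 0]},
  {"xyz": [0.0005, 0.0002, 0], "turn": [0, 0, 0]},
])

```text
clock: 13.12
eef_pos: [573.4, -145.0, 217.8]
eef_rot: [-3.141, -0.0, 1.866]
wrist_force: [-2.2, -0.8, -2.6]
finger_gap: 0.4
```

Emit:
arm_command([
  {"xyz": [0.0005, 0.0001, 0], "turn": [0, 0, 0]},
  {"xyz": [0.0005, 0.0002, 0], "turn": [0, 0, 0]},
])

```text
clock: 13.38
eef_pos: [574.5, -144.7, 217.9]
eef_rot: [-3.141, 0.0, 1.866]
wrist_force: [-3.0, -1.0, -3.2]
finger_gap: 0.5
```

```bash
python3 look.py 15|tail -1
```

```text
tool mill [ 22.3 -36.6] knob mill tri [666.7 447.7] T [398.3 311.7] S [ 51.4 -36.8] F-mill -2.5 0.4
```

Emit:
arm_command([
  {"xyz": [0.0005, 0.0001, 0], "turn": [0, 0, 0]},
  {"xyz": [0.0005, 0.0002, 0], "turn": [0, 0, 0]},
])

```text
clock: 13.72
eef_pos: [575.5, -144.4, 217.9]
eef_rot: [-3.142, 0.0, 1.866]
wrist_force: [-2.7, -1.4, -3.6]
finger_gap: 0.3
```

```bash
python3 look.py 16|tail -1
```

```text
tool mill [ 23.3 -36.6] knob mill tri [ -39.5 -151. ] T [   8.5 -258. ] S [ 51.6 -36.5] F-mill -3.1 -0.1
```

View pics/s16.png

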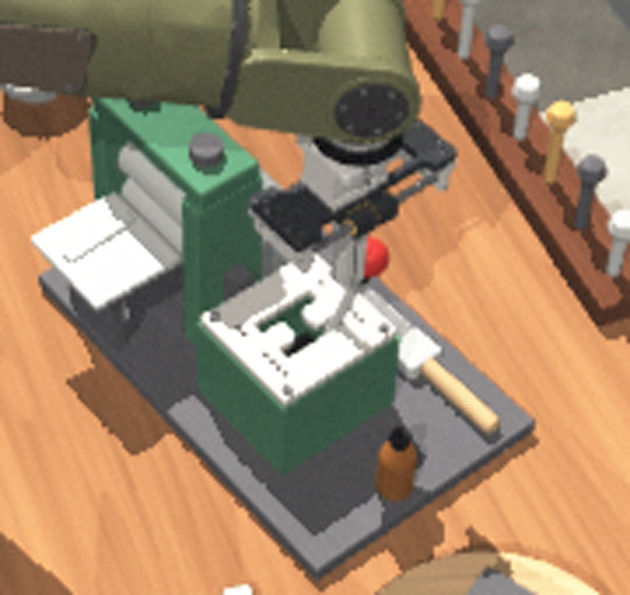

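Emit:
arm_command([
  {"xyz": [0.0005, 0.0001, 0], "turn": [0, 0, 0]},
  {"xyz": [0.0005, 0.0002, 0], "turn": [0, 0, 0]},
])

```text
clock: 14.08
eef_pos: [576.5, -144.1, 217.9]
eef_rot: [-3.142, -0.0, 1.866]
wrist_force: [-3.2, -0.9, -1.8]
finger_gap: 0.2
```

Emit:
arm_command([
  {"xyz": [0.0005, 0.0001, 0], "turn": [0, 0, 0]},
  {"xyz": [0.0005, 0.0002, 0], "turn": [0, 0, 0]},
])

```text
clock: 14.32
eef_pos: [577.5, -143.8, 217.9]
eef_rot: [3.142, 0.0, 1.866]
wrist_force: [-3.7, -1.1, -3.4]
finger_gap: 0.2
```

```bash
python3 look.py 17|tail -1
```

```text
tool mill [ 25.4 -36.6] knob mill tri [673.  448.9] T [398.3 311.7] S [ 54.8 -37.8] F-mill -2.1 0.6
```

Emit:
arm_command([
  {"xyz": [0.0005, 0.0001, 0], "turn": [0, 0, 0]},
  {"xyz": [0.0005, 0.0002, 0], "turn": [0, 0, 0]},
])

```text
clock: 14.68
eef_pos: [578.4, -143.5, 217.9]
eef_rot: [-3.141, -0.0, 1.866]
wrist_force: [-4.3, -0.2, -3.0]
finger_gap: 0.4
```

Emit:
arm_command([
  {"xyz": [0.0005, 0.0001, 0], "turn": [0, 0, 0]},
  {"xyz": [0.0005, 0.0002, 0], "turn": [0, 0, 0]},
])

```text
clock: 14.92
eef_pos: [579.3, -143.2, 217.7]
eef_rot: [-3.141, -0.0, 1.866]
wrist_force: [-4.7, -0.8, -4.8]
finger_gap: 0.1
```

```bash
python3 look.py 18|tail -1
```

```text
tool mill [ 27.3 -36.6] knob mill tri [ -36.9 -153.6] T [  12.8 -261.6] S [ 54.8 -37.8] F-mill -4.8 0.2
```

View pics/s18.png

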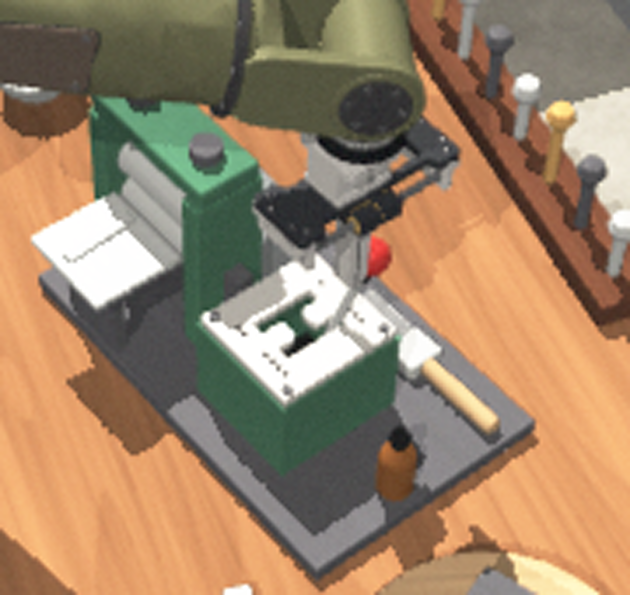

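Emit:
arm_command([
  {"xyz": [0.001, 0.0003, 0], "turn": [0, 0, 0]},
  {"xyz": [0.001, 0.0003, 0], "turn": [0, 0, 0]},
  {"xyz": [0, 0, 0], "turn": [0, 0, 0]},
])

```text
clock: 15.4
eef_pos: [581.0, -142.6, 217.4]
eef_rot: [-3.14, -0.001, 1.866]
wrist_force: [-7.7, -2.3, -4.3]
finger_gap: 0.4
```

```bash
python3 look.py 19|tail -1
```

```text
tool mill [ 29.  -36.5] knob mill tri [674.7 449. ] T [398.3 311.7] S [ 57.8 -36.7] F-mill -7.2 1.4
```

Force now climbs steeply with little advance (8 N), so the lever is against the stop. I'll back straight off and take a clear look.

Emit:
arm_command([
  {"xyz": [-0.005, -0.0015, 0], "turn": [0, 0, 0]},
  {"xyz": [-0.02, -0.006, 0], "turn": [0, 0, 0]},
  {"xyz": [-0.03, -0.009, 0], "turn": [0, 0, 0]},
  {"xyz": [0, 0, 0.04], "turn": [0, 0, 0]},
  {"xyz": [0, 0, 0.05], "turn": [0, 0, 0]},
  {"xyz": [-0.03, -0.03, 0.02], "turn": [0, 0, 0]},
  {"xyz": [-0.03, -0.045, 0], "turn": [0, 0, 0]},
  {"xyz": [-0.03, -0.045, 0], "turn": [0, 0, 0]},
  {"xyz": [-0.03, -0.045, 0], "turn": [0, 0, 0]},
  {"xyz": [-0.03, -0.045, 0], "turn": [0, 0, 0]},
  {"xyz": [0, 0, 0], "turn": [0, 0, 0]},
])

```text
clock: 16.88
eef_pos: [375.1, -371.4, 328.4]
eef_rot: [3.14, 0.002, 1.862]
wrist_force: [0.1, 0.4, -0.6]
finger_gap: 0.6
```

```bash
python3 look.py 20
```

```text
(array([329.55172414, 168.77931034]), array([323, 163,  14,  13, 145], dtype=int32), ((329.5434875488281, 168.8586883544922), 6.802431106567383)) (array([325.46067416, 212.75280899]), array([321, 208,  10,  11,  89], dtype=int32), ((325.5, 213.0), 5.590270042419434))
knob [ 603.1 -134.4  218.2] gap 0.6
16.975 [ 376.8 -369.1  328.5] [3.140e+00 1.000e-03 1.865e+00] [ 0.1  1.  -0. ] 0.5657891483452391
tool mill [-232.4 -193.5] knob mill tri [ 52.6 -35.1] T [ 51.9 -34.5] S [ 51.6 -36.5] F-mill 0.4 0.9
```

View pics/s20.png

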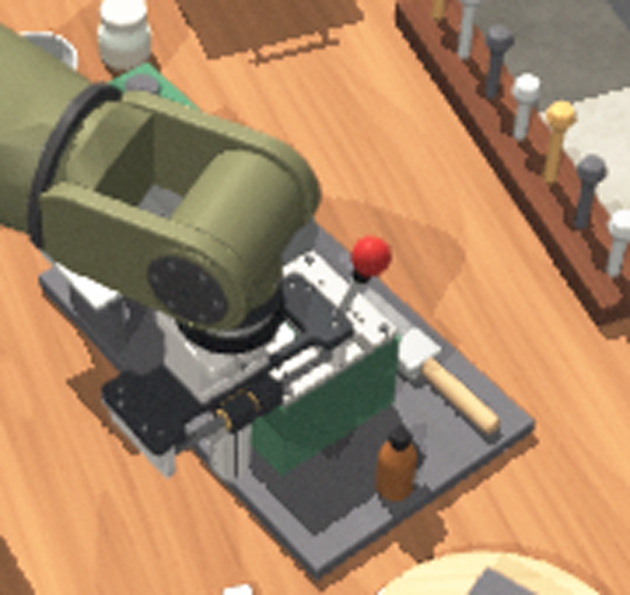

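View pics/t20.png

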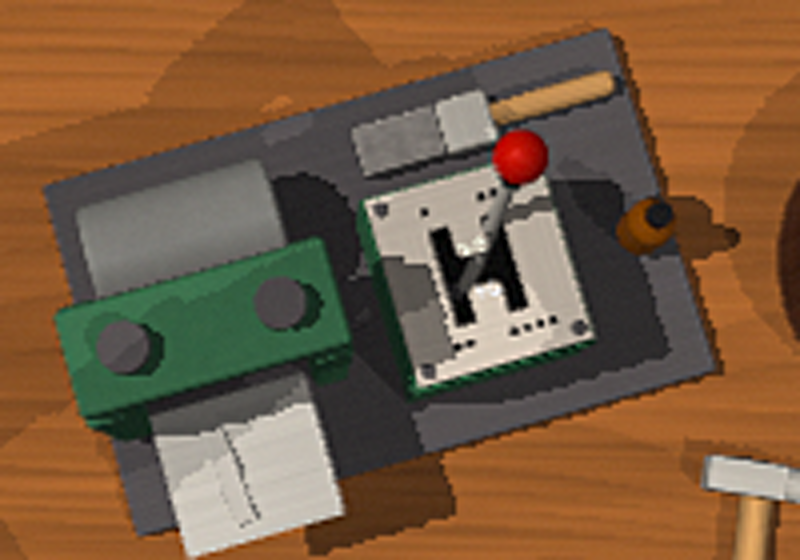

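Both views put the knob at mill (52, -35), and full home is about (52, -36). The brush, bottle, strip and hammer look unmoved and the arm is clear, so I'm handing in.

```bash
python3 -c "
from cell import *
print(sign_off()); print(read_state()['clock'])"
```

```text
the job is handed in; nothing more can be done
None
the job is handed in; nothing more can be done
```

The lever is fully home in the third slot. I pushed it right across the neutral channel with closed fingertips, then went round behind it and pushed it forward, never gripping it. I then backed off, moved clear and handed in at about 17 s of the 64 s allowed.

- **Final position:** with the arm clear, the two views triangulate to (52.6 forward, 35.1 right) mm with a 0.6 mm gap; each view alone gave (51.9, 34.5) and (51.6, 36.5). Fully home is about 52 and 36.
- **Fourth slot:** at every clear check during the crossing the knob read 2.6–3.5 mm behind neutral, inside the roughly 10 mm channel allowance. It did not dip into the fourth slot.
- **Force:** about 3 N for most of the way, rising to about 8 N in x at the forward stop, where I stopped pushing.
- **Loose things:** the brush, bottle, strip and hammer head looked unmoved in the last top picture. I did not check the stake, bowl or jar at the end, but nothing came near them.
- **Disagreements:** during the final forward push, the fingers partly hid the knob and the side-view readings drifted by up to about 6 mm (51 to 58 mm forward). I relied on the rise in force there and on the clear pictures afterwards. The right stop showed no clear force rise, so I judged it from position (about 36 mm right).

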